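# Close the tilted polishing tumbler and set its dial

## Task

Close the tilted polishing tumbler: swing its arm back until the screw cap it carries sits fully home over the barrel's mouth, with the cap not yet tight, then screw the cap clockwise until it is fully tight. After that, turn the dial on the controller box until its pointer stands right opposite the steel set mark, and let go. Leave the arm fully home and the other things on the bench where they are.

Things in the scene. Friction and masses are not known exactly. Their poses are not given: they have to be found in the camera images.
- tumbler: fixed bench tumbler: grey base 225 x 160 x 45 mm carrying a black barrel (120 mm across, 140 mm long) whose axis is tipped 35 degrees from vertical, so that the open mouth looks up and towards the tumbler's own -x (roughly at the robot). Origin on the bench, straight below the mouth's centre; z up; base from x = -78 to +148 mm.
- barrel_mouth (a point): centre of the barrel's mouth (90 mm across the outside of its neck), 205 mm above the bench. Axes are the tumbler's (z up); the barrel's axis is (-sin 35, 0, cos 35 degrees) in them.
- swing_hinge (a point): on the swing arm's hinge axis, 12 mm above the mouth's plane, 105 mm from the barrel's axis on the tumbler's +y side. z: hinge axis, parallel to the barrel's axis, up; -y: along the aluminium arm to the cap (105 mm to its axis). The arm is a flat bar ending in a 114 mm disc, 9 mm thick, round the cap; its hub is 32 mm across and ends 22 mm above the mouth's plane.
- swing_arm (a joint): angle of the arm, rad: 0 = fully home against its stop, cap over the mouth; grows as it swings open, clockwise seen from above, so that the cap moves out to the front (towards the robot) and down; limit 1.7. Stiff: stays where it is left; about 3 to 5 N at the cap moves it.
- cap_grip (a point): middle of the cap's grip wing, on the cap's axis, 48 mm above the mouth's plane. The cap: a grey disc 100 mm across, captive in the arm's end, top 26 mm above the mouth's plane; on it a straight wing 66 mm long, 16 mm thick, reaching up to 62 mm above the mouth's plane. x: along the wing, y: across it, z: the cap's axis, up out of the mouth.
- screw_cap (a joint): angle of the cap in the arm, rad: grows clockwise seen from above; 0 = fully loose, 2.4 = fully tight against the stop, where the wing lies in line with the arm. Stiff (0.12 N m). It does not rise or sink. It turns against the arm, so swinging the arm while holding the wing at a constant heading also turns the cap.
- controller: fixed grey controller box, 170 x 160 mm, 65 mm high, flat top with the dial in its middle; origin under its centre.
- dial_grip (a point): middle of the dial's grip bar, on the dial's vertical axis, 110 mm above the bench. The dial is a black disc 72 mm across, its top 25 mm above the box, with a bar 62 mm long and 16 mm thick standing on it up to 59 mm above the box. x runs along the bar towards the pointer, y across its thickness, z up.
- dial (a joint): angle of the dial, rad: grows clockwise seen from above, 0 to 2.8; at 0 the pointer looks to the box's +y, at 1.57 to its +x. Stiff (about 0.06 N m), stays where it is left.
- dial_pointer (a point): tip of the dial's short black pointer (a 6 mm wide nib standing out of the disc over the white face; a white line on the bar's top shows the same end), 50 mm from the dial's axis, 6 mm above the box.
- set_mark (a point): inner end of the set mark, a dark steel tab 22 mm long (radially), 10 mm wide and 14 mm tall, standing on the white face at the edge of the dial, 50 mm from the dial's axis, 6 mm above the box; when the dial is set, the pointer's tip meets this point.
- jar: bystander: closed glass jar with steel lid, 56 mm wide, 85 mm tall, origin under its centre
- screwdriver: bystander: screwdriver lying on the bench, origin under its middle, handle to its -x
- hammer: bystander: hammer lying on the bench, handle to its -x
- spray_can: bystander: red spray can, 64 mm wide, 190 mm tall, origin under its centre
- mug: bystander: white mug, 80 mm wide, 95 mm tall, origin under its centre
- bead_tray: bystander: clear divided tray 170 x 140 x 35 mm, origin under its centre
- brush: bystander: brush lying on the bench, handle to its -x
There are look-alikes about, which are no part of the job. What is shaped like the controller but green is not meant.

How it is judged (in metres and radians):
On the way, in this order (a step that is already met when the one before it is completed fails the run):
1. the arm is home over the mouth (within 0.07 rad) with the cap not yet tight (below 2.0 rad) (value of joint swing_arm below 0.07 rad and value of joint screw_cap below 2 rad), for 0.2 s.
2. the cap is screwed tight (above 2.2 rad) with the arm home (value of joint swing_arm below 0.07 rad and value of joint screw_cap above 2.2 rad), for 0.2 s.
3. the dial's pointer stands opposite the set mark (tips within 6.5 mm) (distance between dial_pointer and set_mark below 0.0065 m), for 0.2 s.
At the end, for the whole second after the job is handed in: The arm is home (below 0.07 rad), the cap is tight (above 2.2 of 2.4 rad), and the dial is at rest with its pointer's tip within 6.5 mm (0.13 rad) of the set mark (all of step 2 and distance between dial_pointer and set_mark below 0.0065 m and velocity of joint dial between -0.05 and 0.05 rad/s); the robot touches nothing.
It fails at once if a loose thing on the bench is moved by more than 30 mm (distance of any of jar, screwdriver, hammer, spray_can, mug, bead_tray, brush from where it was at the start of the episode above 0.03 m).
It also fails if it takes over 72 s, if anything falls off the work surface, if the arm or the gripper's body presses on something with over 40 N, if the wrist force passes 120 N, or if a joint passes its speed limit or range.

## Robot

A 6-joint arm with a two-finger parallel gripper is mounted at the origin on the work surface. World frame = base frame: x ahead of the robot, y to its left, z up, the work surface at z = 0. Lengths are in mm, angles in rad, forces in N, time in s.
With the tool pointing down it reaches from about 300 to 775 mm from the base axis. Payload 14.6 kg.
Tool frame: the origin (TCP) lies midway between the tips of the shut fingers; the grasp point (between the pads) lies 19 mm behind it (bot.grip_point_offset is the distance from the TCP to the grasp point, in mm); z points along the fingers, y is the line along which they close (so a half turn about z gives the same grasp; the last joint's range is limited). The gripper opens to 85 mm and grips with 20 to 120 N. Pads are 22 mm wide; open, the fingers measure 114 mm over their backs; the gripper's body (76 mm by 85 mm) begins 54 mm behind the grasp point. The pads swing forward as they close: fully open they stand 13 mm farther back than shut.
Start: joints at [-1.37, 0.3, 1.521, -0, 1.321, -0.067], TCP at [145.529, -530.387, 231.281] pointing down, gripper open.
Joint ranges: [-3.03, 3.03], [-0.79, 2.21], [0.23, 2.52], [-1.04, 4.18], [0, 3.07], [-2.55, 2.55]. Speed limits (rad/s): [2.22, 2.22, 2.57, 3.14, 3.14, 3.14].

## Interface

Orientations are given as a rotation vector (axis times angle).
In Python, from bench import readout, vision, bot gives the robot as it stands.
- The arm moves only by the shell command python3 -m creep 'ROWS' [FORCE]. ROWS is JSON, a list of rows, each a list of 3 entries, a list of its own where there are three numbers: the turn, a rotation vector about the tool's x, y, z in degrees, then the shift along the tool's x, y, z in mm, then the opening, from 0 (shut) to 1 (fully open). In form: [[[ax, ay, az], [tx, ty, tz], claw], ...]. A call has 1 to 12 rows; each row is the pose to reach, as a shift and turn from the pose commanded when the call began, along the tool's axes at that moment; what a row does not reach only later rows make up. A row lasts 1/10 s, in which the tool goes at most 50 mm and 8.59 degrees, less where a joint would pass 70% of its speed; a pose out of reach is approached as far as the arm can. A call with a gripper value outside its range is refused whole. The fingers move at their own pace and stop on an object; FORCE is the grip in N (left out, the last holds). Time passes only in rows, so rows that repeat a pose let the fingers close. It gives the time, the measured TCP pose, the force, the opening and the grip force at its end, in the units of the state.
- readout.sense(): the state, without advancing time (a new reading comes with each control period).
- vision.read_camera(name): name is "scene" or "side" or "wrist"; returns a dict with "image" (480x640x3 uint8, blue, green, red), "range_z" (480x640 float32, mm along the optical axis (not along the pixel's ray), 0 where there is no reading), "fx", "fy", "cx", "cy" (pixels), "cam_to_world" (4x4, takes a point from camera to world coordinates). Camera axes: x right, y down, z forward; pixel columns grow to the right and rows downward; lengths in mm; the calibration is good to about 2 mm. A picture is of the moment at which its call begins.
- bot.hand_in(): hands the job in; it is judged then, once.
The state is a dict: "clock": time; "q": joint angles; "qd": joint speeds; "joint_efforts": joint torques, N m; "eef_pos": TCP position; "orientation": TCP orientation; "wrist_force": force on the tool from outside, world axes, zero at the start; "wrist_torque": the same for the moment, N m; "finger_gap": finger opening in mm; "grasp_force": force on a finger pad.
Only numpy, scipy, OpenCV 4.12 (cv2) and the standard library are available. Lean on these libraries where they do the work, as an engineer would, in place of code of your own. Each camera call takes 0.05 s, during which the arm holds its last target. There are 200 camera calls.

## Working session

There is one attempt and no reset: what is moved stays moved. The work goes in short steps, Python scripts to look and compute and a shell command to move; the robot and the scene stay as the last step left them, time stands still between calls to the robot, and variables do not carry over. Pictures are saved under pics/ and viewed, at most 10 in all, crops included, and the job is handed in when it is done.

```bash
ls; mkdir -p pics
python3 - <<'E'
from bench import readout, vision, bot
import cv2,numpy as np
print(readout.sense())
for n in ["scene","side"]:
    c=vision.read_camera(n); cv2.imwrite(f"pics/{n}0.png",c["image"]); np.savez(f"pics/{n}0.npz",**c)
    print(n,c["fx"],c["cx"],c["cy"],np.round(c["cam_to_world"],3).tolist())
E
```

```text
pics
{'clock': 0.0, 'q': array([-1.36957061e+00,  3.00469421e-01,  1.52159124e+00,  1.87644444e-06,
        1.32067436e+00, -6.66193933e-02]), 'qd': array([-3.27446330e-05, -3.47462171e-04,  1.12428552e-04,  7.43810049e-04,
       -5.59402806e-04,  4.54176758e-04]), 'joint_efforts': array([ 7.40995711e-04, -5.43499482e+01, -3.61791551e+01, -4.04497121e-05,
        4.07359272e-03,  8.36548452e-06]), 'eef_pos': array([ 145.50073715, -530.16551269,  230.71793073]), 'orientation': array([-3.11233251e+00, -4.19320661e-01,  1.17787538e-04]), 'wrist_force': array([-0.29680267,  0.08437292,  0.29533001]), 'wrist_torque': array([-0.01518095,  0.00617232,  0.02842646]), 'grasp_force': 0.0, 'finger_gap': 85.58092888662911}
scene 484.72013216917895 309.6440873981009 238.8260879286796 [[-0.638, 0.64, -0.428, 989.772], [0.77, 0.522, -0.368, 435.19], [-0.012, -0.564, -0.826, 1122.656], [0.0, 0.0, 0.0, 1.0]]
side 536.9324157533333 322.53769700429956 233.86123554057068 [[-0.863, -0.264, 0.431, -90.857], [-0.505, 0.485, -0.714, 1011.246], [-0.021, -0.834, -0.552, 937.877], [0.0, 0.0, 0.0, 1.0]]
```

View pics/scene0.png

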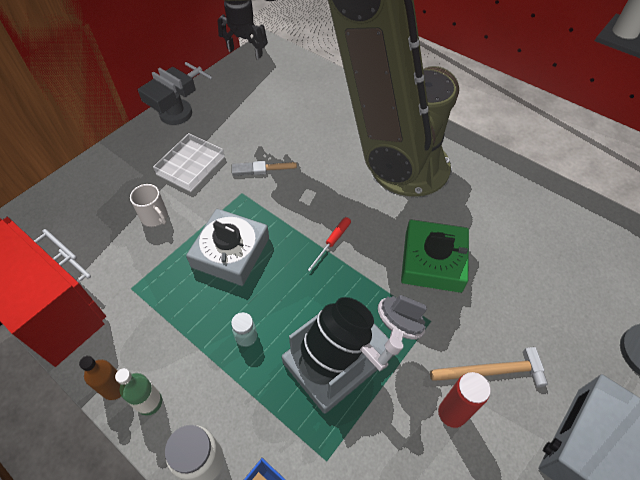

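View pics/side0.png

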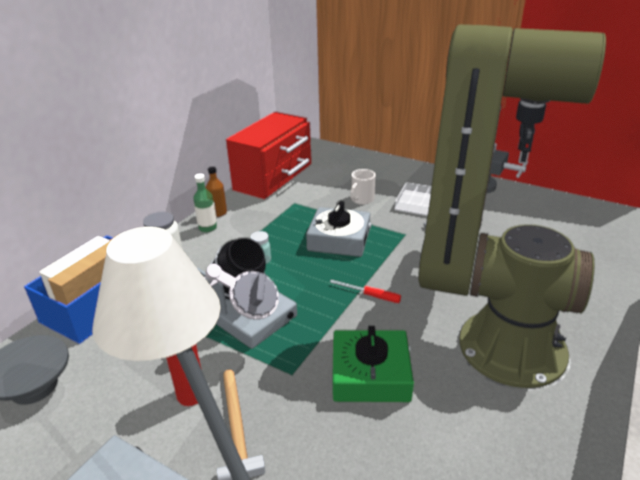

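Scene view: the grey controller with a white face is at (228,245), and the green look-alike is at (437,250). The grey one fits the text. The tumbler is at (340,345) with its arm swung open and the cap at (402,315). In the side view the cap is at (254,295) and the grey controller at (340,228).

```bash
cat > h.py <<'E'
import numpy as np,cv2
def load(n): return dict(np.load(f"pics/{n}.npz"))
def cloud(c):
    v,u=np.mgrid[0:480,0:640]; z=c["range_z"].astype(float)
    P=np.stack([(u-c["cx"])/c["fx"]*z,(v-c["cy"])/c["fy"]*z,z],-1)
    T=c["cam_to_world"]; W=P@T[:3,:3].T+T[:3,3]; W[z<=0]=np.nan; return W
def proj(c,p):
    T=np.linalg.inv(c["cam_to_world"]); q=np.atleast_2d(p)@T[:3,:3].T+T[:3,3]
    return np.c_[q[:,0]/q[:,2]*c["fx"]+c["cx"],q[:,1]/q[:,2]*c["fy"]+c["cy"]]
E
python3 - <<'E'
from h import *
a=load("scene0");b=load("side0")
A=cloud(a);B=cloud(b)
for n,W,pts in [("scene",A,[(300,385),(345,320),(360,310),(402,315),(405,305),(228,245),(235,225),(260,270),(150,200),(245,330),(440,250),(396,345),(375,355)]),("side",B,[(255,295),(215,272),(340,228),(260,320),(350,245)])]:
    for u,v in pts: print(n,(u,v),np.round(W[v,u],0))
def crop(im,x0,x1,y0,y1): return cv2.resize(im[y0:y1,x0:x1],(400,300),interpolation=cv2.INTER_CUBIC)
o=np.vstack([np.hstack([crop(a["image"],280,440,280,400),crop(a["image"],178,278,200,275)]),np.hstack([crop(b["image"],190,310,225,315),crop(b["image"],290,390,185,260)])])
cv2.imwrite("pics/crop0.png",o)
E
```

```text
scene (300, 385) [740. 181.   1.]
scene (345, 320) [635. 219. 233.]
scene (360, 310) [571. 214. 170.]
scene (402, 315) [528. 292. 180.]
scene (405, 305) [515. 287. 200.]
scene (228, 245) [ 601. -177.   87.]
scene (235, 225) [ 535. -221.   65.]
scene (260, 270) [ 571. -103.    1.]
scene (150, 200) [ 612. -497.   30.]
scene (245, 330) [742.  20.  85.]
scene (440, 250) [276. 254.  93.]
scene (396, 345) [613. 326. 229.]
scene (375, 355) [635. 299. 175.]
side (255, 295) [503. 317. 187.]
side (215, 272) [602. 326. 219.]
side (340, 228) [ 561. -172.   64.]
side (260, 320) [547. 257.  46.]
side (350, 245) [ 510. -139.   39.]
```

View pics/crop0.png

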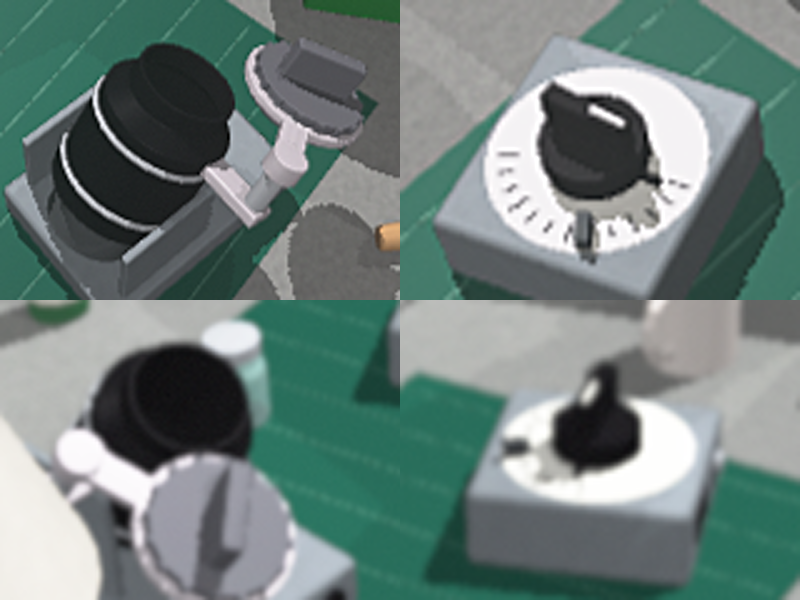

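The grey controller is the one meant: it has a white face, the pointer is near scene px (242,243), and the steel mark is near (224,257). Next I fit models to both point clouds.

```bash
cat > fit.py <<'E'
from h import *
from scipy.optimize import least_squares
def frames(p):
    x,y,yaw,th,ph=p; c,s=np.cos(yaw),np.sin(yaw)
    ex=np.array([c,s,0]);ey=np.array([-s,c,0]);ez=np.array([0,0,1.])
    s3=np.sin(np.radians(35));c3=np.cos(np.radians(35))
    n=-s3*ex+c3*ez; m=np.cross(ey,n)   # m,ey,n right-handed
    M=np.array([x,y,205.])
    rot=lambda v,a: v*np.cos(a)+np.cross(n,v)*np.sin(a)
    H=M+12*n+105*ey; d=rot(-ey,-th); C=H-12*n+105*d   # C: cap axis at mouth plane
    w=rot(d,2.4-ph)
    return dict(ex=ex,ey=ey,ez=ez,n=n,m=m,M=M,H=H,d=d,C=C,w=w)
def box(P,h): q=abs(P)-h; return np.linalg.norm(np.maximum(q,0),axis=1)+np.minimum(q.max(1),0)
def cyl(P,o,n,r,z0,z1):
    q=P-o;z=q@n;rr=np.linalg.norm(q-z[:,None]*n,axis=1)
    a=rr-r;b=np.maximum(z0-z,z-z1)
    return np.hypot(np.maximum(a,0),np.maximum(b,0))+np.minimum(np.maximum(a,b),0)
def sdf(p,P):
    f=frames(p);n=f["n"];w=f["w"]
    W=np.stack([w,np.cross(n,w),n]);A=np.stack([f["d"],np.cross(n,f["d"]),n]);T=np.stack([f["ex"],f["ey"],f["ez"]])
    O=np.array([p[0],p[1],0])
    return np.min([cyl(P,f["C"],n,50,0,26),cyl(P,f["C"],n,57,7.5,16.5),box((P-f["C"]-43*n)@W.T,np.array([33,8,19])),
      cyl(P,f["H"]-12*n,n,16,0,22),box((P-f["H"]-50*f["d"])@A.T,np.array([50,10,4.5])),
      box((P-O)@T.T-np.array([35,0,22.5]),np.array([113,80,22.5])),cyl(P,f["M"],n,60,-170,-30),cyl(P,f["M"],n,45,-30,0)],0)
def fit(Ps,p0,free=(0,1,2,3,4)):
    free=list(free)
    def r(v): p=np.array(p0,float);p[free]=v*S[free]; return sdf(p,Ps)
    S=np.array([50,50,1,1,1.])
    s=least_squares(r,np.array(p0)[free]/S[free],loss="cauchy",f_scale=2.0); p=np.array(p0,float);p[free]=s.x*S[free]
    return p,s.cost,np.median(abs(sdf(p,Ps)))
E
python3 - <<'E'
from fit import *
a=load("scene0");b=load("side0")
A=cloud(a);B=cloud(b)
P=np.vstack([A.reshape(-1,3),B.reshape(-1,3)])
r=(P[:,2]>8)&(P[:,2]<290)&(P[:,0]>430)&(P[:,0]<760)&(P[:,1]>110)&(P[:,1]<380)
Q=P[r];print(len(Q))
best=None
for yaw in (0,.4,-.4):
  for ph in (.5,1.2,2):
    R=fit(Q[::3],[590,230,yaw,.9,ph])
    if best is None or R[1]<best[1]: best=R
print(best); p,c,m=fit(Q,best[0]);print(p,c,m)
for nm,W in(("scene",A),("side",B)):
    q=W.reshape(-1,3)[r[:307200] if nm=="scene" else r[307200:]];print(nm,fit(q,p)[0].round(3))
f=frames(p)
for k in f: print(k,f[k].round(3))
np.save("tum.npy",p)
# controller
q=P[(abs(P[:,0]-575)<130)&(abs(P[:,1]+175)<130)&(P[:,2]>45)&(P[:,2]<150)]
t=q[(abs(q[:,2]-65)<5)];print("top",t[:,2].mean(),cv2.minAreaRect(t[:,:2].astype(np.float32)))
for nm,W in(("scene",A),("side",B)):
    k=(abs(W[...,0]-575)<130)&(abs(W[...,1]+175)<130)
    t=W[k&(abs(W[...,2]-65)<4)];print(nm,cv2.minAreaRect(t[:,:2].astype(np.float32)),t[:,2].mean())
    t=W[k&(W[...,2]>100)];print(" bar",cv2.minAreaRect(t[:,:2].astype(np.float32)),t[:,2].max(),t.mean(0))
E
```

```text
15464
(array([ 5.97356749e+02,  2.18375565e+02, -1.95411793e-01,  1.10502156e+00,
        5.12695163e-01]), np.float64(10676.555017457918), np.float64(1.710872817403029))
[ 5.97314600e+02  2.18265463e+02 -1.95468703e-01  1.10662359e+00
  5.15016060e-01] 31886.652603509967 1.6836763798817813
scene [ 5.97227e+02  2.16377e+02 -1.95000e-01  1.11400e+00  4.96000e-01]
side [ 5.98560e+02  2.21047e+02 -1.79000e-01  1.10300e+00  5.29000e-01]
ex [ 0.981 -0.194  0.   ]
ey [0.194 0.981 0.   ]
ez [0. 0. 1.]
n [-0.563  0.111  0.819]
m [ 0.804 -0.159  0.574]
M [597.315 218.265 205.   ]
H [610.957 322.603 214.83 ]
d [-0.805 -0.297 -0.513]
C [533.133 290.092 151.147]
w [ 0.426 -0.81   0.403]
top 65.59269922080065 ((580.93798828125, -200.05874633789062), (171.33460998535156, 170.72552490234375), 17.75286293029785)
scene ((581.9805908203125, -203.2899627685547), (171.3332061767578, 160.13101196289062), 17.742847442626953) 65.81154671934472
 bar ((582.52685546875, -204.47970581054688), (18.332937240600586, 63.41604232788086), 9.553922653198242) 128.87242320073494 [ 583.88961424 -200.79421663  118.13543442]
side ((579.8429565429688, -198.6361846923828), (168.93478393554688, 167.2627410888672), 17.63034439086914) 64.90693033686016
 bar ((579.9487915039062, -199.5109405517578), (16.841766357421875, 66.34330749511719), 12.550971984863281) 130.69725039705884 [ 577.42482774 -193.27722761  116.90245054]
```

```bash
cat > go.py <<'E'
from fit import *
from bench import readout, vision, bot
from scipy.spatial.transform import Rotation as Ro
def rel(pos,R,fr=None):
    s=readout.sense(); p0,R0=(s["eef_pos"],Ro.from_rotvec(s["orientation"])) if fr is None else fr
    t=R0.inv().apply(np.asarray(pos)-p0); r=(R0.inv()*R).as_rotvec(degrees=True)
    print([[round(v,1) for v in r],[round(v,1) for v in t]], "dist",round(np.linalg.norm(t)),"ang",round(np.linalg.norm(r)))
def tool(z,y): # tool rotation from z and approx y
    z=z/np.linalg.norm(z); y=y-z*(y@z); y/=np.linalg.norm(y); return Ro.from_matrix(np.c_[np.cross(y,z),y,z])
def capgrasp(p,h=50):
    f=frames(p); c=np.cross(f["n"],f["w"]); 
    if c@f["m"]<0: c=-c
    return f["C"]+(h-19)*f["n"], tool(-f["n"],c), f
E
python3 - <<'E'
from go import *
print([k for k in dir(bot) if k[0]!="_"])
p=np.load("tum.npy"); g,R,f=capgrasp(p)
pre=g+90*f["n"]; print(g,pre)
rel([400,-100,400],R); rel(pre,R,(np.array([400,-100,400]),R));
E
```

```text
['PlanningError', 'grip_point_offset', 'hand_in']
[515.69044266 293.54586952 176.54051645] [465.05161211 303.57219787 250.26420044]
[[np.float64(-40.1), np.float64(6.6), np.float64(-104.2)], [np.float64(359.3), np.float64(-347.7), np.float64(-168.8)]] dist 528 ang 112
[[np.float64(0.0), np.float64(0.0), np.float64(0.0)], [np.float64(359.6), np.float64(217.2), np.float64(114.3)]] dist 435 ang 0
```

```bash
python3 -m creep '[[[-40,6.6,-104],[359,-348,-169],1],[[-40,6.6,-104],[359,-348,-169],1],[[-40,6.6,-104],[359,-348,-169],1],[[-40,6.6,-104],[359,-348,-169],1],[[-40,6.6,-104],[359,-348,-169],1],[[-40,6.6,-104],[359,-348,-169],1],[[-40,6.6,-104],[359,-348,-169],1],[[-40,6.6,-104],[359,-348,-169],1],[[-40,6.6,-104],[359,-348,-169],1],[[-40,6.6,-104],[359,-348,-169],1],[[-40,6.6,-104],[359,-348,-169],1],[[-40,6.6,-104],[359,-348,-169],1]]'
python3 - <<'E'
from go import *
print(readout.sense()["q"].round(2))
p=np.load("tum.npy"); g,R,f=capgrasp(p)
rel(g+90*f["n"],R)
E
```

```text
clock: 1.3
eef_pos: [400.9, -96.9, 401.3]
orientation: [1.382, 2.176, 0.227]
wrist_force: [0.2, 0.1, -0.6]
finger_gap: 85.6
grasp_force: 0.0
[-0.36 -0.42  1.91  0.06  1.08 -0.81]
[[np.float64(-2.8), np.float64(0.5), np.float64(-7.6)], [np.float64(384.2), np.float64(170.6), np.float64(102.6)]] dist 433 ang 8
```

```bash
python3 -m creep '[[[-2.8,0.5,-7.6],[384,171,103],1],[[-2.8,0.5,-7.6],[384,171,103],1],[[-2.8,0.5,-7.6],[384,171,103],1],[[-2.8,0.5,-7.6],[384,171,103],1],[[-2.8,0.5,-7.6],[384,171,103],1],[[-2.8,0.5,-7.6],[384,171,103],1],[[-2.8,0.5,-7.6],[384,171,103],1],[[-2.8,0.5,-7.6],[384,171,103],1],[[-2.8,0.5,-7.6],[384,171,103],1],[[-2.8,0.5,-7.6],[384,171,103],1],[[-2.8,0.5,-7.6],[384,171,103],1],[[-2.8,0.5,-7.6],[384,171,103],1]]'
python3 - <<'E'
from go import *
print(readout.sense()["q"].round(2))
p=np.load("tum.npy"); g,R,f=capgrasp(p)
rel(g+90*f["n"],R)
c=vision.read_camera("wrist"); im=c["image"].copy(); np.savez("pics/w1.npz",**c)
W=cloud(c).reshape(-1,3); s=readout.sense()
Q=W[(W[:,2]>8)&(W[:,2]<290)&(W[:,0]>430)&(W[:,0]<760)&(W[:,1]>110)&(W[:,1]<380)]
# drop points near the gripper
L=Ro.from_rotvec(s["orientation"]).inv().apply(Q-s["eef_pos"]); Q=Q[~((L[:,2]<8)&(abs(L[:,0])<60)&(abs(L[:,1])<70))]
print(len(Q)); r=fit(Q,p); print(p,r)
for q,col in((p,(0,0,255)),(r[0],(0,255,0))):
    f=frames(q); e=np.array([f["C"]+62*f["n"]+a*33*f["w"]+b*8*np.cross(f["n"],f["w"]) for a,b in((1,1),(1,-1),(-1,-1),(-1,1))])
    cv2.polylines(im,[proj(c,e).astype(int)],True,col,1)
cv2.imwrite("pics/w1.png",im)
E
```

```text
clock: 2.5
eef_pos: [468.4, 299.4, 250.5]
orientation: [1.222, 2.239, 0.233]
wrist_force: [0.3, 1.3, -0.4]
finger_gap: 85.6
grasp_force: 0.0
[ 0.7   0.14  1.78 -0.6   0.91  0.43]
[[np.float64(-0.3), np.float64(0.1), np.float64(-0.6)], [np.float64(4.9), np.float64(-0.1), np.float64(-2.2)]] dist 5 ang 1
37245
[ 5.97314600e+02  2.18265463e+02 -1.95468703e-01  1.10662359e+00
  5.15016060e-01] (array([ 5.98413641e+02,  2.20397704e+02, -2.00050450e-01,  1.07831179e+00,
        5.26033024e-01]), np.float64(36682.36204460648), np.float64(0.6733965982851942))
```

View pics/w1.png

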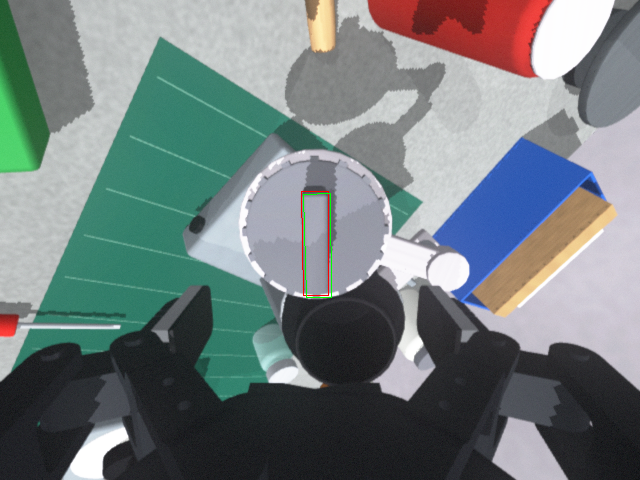

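The wrist view shows the wing at (316,245) with both model outlines lying on it. The wrist fit is sharper (0.7 mm), so I use it and descend.

Run:
```python
from go import *
p=np.array([598.41,220.4,-.2,1.078,.526]); np.save("tum.npy",p); g,R,f=capgrasp(p)
rel(g,R)
```

```text
[[np.float64(-0.2), np.float64(-0.0), np.float64(-1.4)], [np.float64(3.8), np.float64(1.8), np.float64(88.5)]] dist 89 ang 1
```

```bash
python3 -m creep '[[[-0.2,0,-1.4],[3.8,1.8,30],1],[[-0.2,0,-1.4],[3.8,1.8,60],1],[[-0.2,0,-1.4],[3.8,1.8,80],1],[[-0.2,0,-1.4],[3.8,1.8,88.5],1],[[-0.2,0,-1.4],[3.8,1.8,88.5],1],[[-0.2,0,-1.4],[3.8,1.8,88.5],0],[[-0.2,0,-1.4],[3.8,1.8,88.5],0],[[-0.2,0,-1.4],[3.8,1.8,88.5],0],[[-0.2,0,-1.4],[3.8,1.8,88.5],0],[[-0.2,0,-1.4],[3.8,1.8,88.5],0],[[-0.2,0,-1.4],[3.8,1.8,88.5],0],[[-0.2,0,-1.4],[3.8,1.8,88.5],0]]' 50
python3 -m creep '[[[0,0,0],[0,0,0],0],[[0,0,0],[0,0,0],0],[[0,0,0],[0,0,0],0]]'
python3 - <<'E'
from go import *
p=np.load("tum.npy");g,R,f=capgrasp(p);s=readout.sense()
print(s["wrist_torque"],s["q"].round(2)); rel(g,R)
R0=Ro.from_rotvec(s["orientation"]); print("axis err deg",np.degrees(np.arccos(-R0.as_matrix()[:,2]@f["n"])))
for th in np.linspace(1.078,0,10)[1:].tolist()+[-.03]:
    q=p.copy();q[3]=th; C=frames(q)["C"]; t=R0.inv().apply(C-f["C"]); print(round(th,2),t.round(1))
E
```

```text
clock: 3.75
eef_pos: [516.3, 293.8, 176.3]
orientation: [1.193, 2.253, 0.224]
wrist_force: [-18.5, -5.4, 7.8]
finger_gap: 15.1
grasp_force: 49.5
clock: 4.05
eef_pos: [516.3, 293.8, 176.3]
orientation: [1.193, 2.253, 0.224]
wrist_force: [-18.5, -4.4, 6.9]
finger_gap: 15.5
grasp_force: 49.5
[-0.50895722  1.75928527 -0.68514323] [ 0.63  0.29  1.78 -0.67  0.75  0.46]
[[np.float64(-0.2), np.float64(-0.1), np.float64(0.1)], [np.float64(-1.5), np.float64(1.1), np.float64(-0.0)]] dist 2 ang 0
axis err deg 0.18587522924754674
0.96 [-12.2  -3.   -0. ]
0.84 [-24.7  -4.6  -0. ]
0.72 [-37.2  -4.7  -0. ]
0.6 [-49.7  -3.2  -0. ]
0.48 [-61.9  -0.3  -0.1]
0.36 [-73.7   4.   -0.1]
0.24 [-84.9   9.8  -0.1]
0.12 [-95.3  16.8  -0.2]
0.0 [-104.8   25.    -0.2]
-0.03 [-107.1   27.3   -0.2]
```

```bash
python3 -m creep '[[[0,0,0],[-4,-1,0],0],[[0,0,0],[-8,-2,0],0],[[0,0,0],[-12.2,-3,0],0],[[0,0,0],[-18.5,-3.9,0],0],[[0,0,0],[-24.7,-4.6,0],0],[[0,0,0],[-31,-4.7,0],0],[[0,0,0],[-37.2,-4.7,0],0],[[0,0,0],[-43.5,-4.1,0],0],[[0,0,0],[-49.7,-3.2,0],0],[[0,0,0],[-56,-1.8,0],0],[[0,0,0],[-61.9,-0.3,0],0],[[0,0,0],[-61.9,-0.3,0],0]]' 70
python3 - <<'E'
from go import *
s=readout.sense(); print(s["wrist_torque"],s["q"].round(2),s["grasp_force"])
E
```

```text
clock: 5.25
eef_pos: [542.3, 242.0, 201.1]
orientation: [1.195, 2.253, 0.218]
wrist_force: [-31.7, -20.2, 14.0]
finger_gap: 14.4
grasp_force: 73.7
[-2.71193304  2.77260565 -2.06686212] [ 0.51  0.24  1.78 -0.6   0.74  0.29] 73.65079343318939
```

Run:
```python
from go import *
s=readout.sense(); R0=Ro.from_rotvec(s["orientation"]); print("tool F",R0.inv().apply(s["wrist_force"]),"T",R0.inv().apply(s["wrist_torque"]))
p=np.load("tum.npy")
for n in("side","scene"):
    c=vision.read_camera(n); W=cloud(c).reshape(-1,3)
    Q=W[(W[:,2]>8)&(W[:,2]<290)&(W[:,0]>430)&(W[:,0]<760)&(W[:,1]>110)&(W[:,1]<380)]
    L=R0.inv().apply(Q-s["eef_pos"]); Q=Q[~((L[:,2]<6)&(abs(L[:,0])<70)&(abs(L[:,1])<75))]
    p0=p.copy();p0[3]=.5;p0[4]=1.1
    print(n,fit(Q,p0,(3,))[0::2], fit(Q,p0,(0,1,3))[0])
    cv2.imwrite(f"pics/{n}1.png",c["image"][200:380,190:430] if n=="side" else c["image"][260:410,270:470])
```

```text
tool F [ -8.14797049 -28.77898635 -26.7728099 ] T [ 4.25080632 -1.10665379 -0.14072986]
side (array([ 5.98410000e+02,  2.20400000e+02, -2.00000000e-01,  5.01256779e-01,
        1.10000000e+00]), np.float64(1.5738378577389653)) [ 5.98073282e+02  2.19229916e+02 -2.00000000e-01  5.08313445e-01
  1.10000000e+00]
scene (array([ 5.98410000e+02,  2.20400000e+02, -2.00000000e-01,  4.93556402e-01,
        1.10000000e+00]), np.float64(2.4858941357118454)) [ 5.97216118e+02  2.16529671e+02 -2.00000000e-01  5.04424627e-01
  1.10000000e+00]
```

```bash
python3 -m creep '[[[0,0,0],[-3,-0.3,-0.8],0],[[0,0,0],[-7,1,-0.8],0],[[0,0,0],[-11.8,3.3,-0.8],0],[[0,0,0],[-17.5,6.2,-0.8],0],[[0,0,0],[-23,9.1,-0.8],0],[[0,0,0],[-28,12.5,-0.8],0],[[0,0,0],[-33.4,16.1,-0.8],0],[[0,0,0],[-37,19,-0.8],0],[[0,0,0],[-40,21.8,-0.8],0],[[0,0,0],[-42.9,24.3,-0.8],0],[[0,0,0],[-44,25.3,-0.8],0],[[0,0,0],[-44,25.3,-0.8],0]]'
cat > see.py <<'E'
from go import *
import sys
s=readout.sense(); R0=Ro.from_rotvec(s["orientation"]); print("tool F",R0.inv().apply(s["wrist_force"]),"T",R0.inv().apply(s["wrist_torque"]),s["q"].round(2),s["finger_gap"])
p=np.load("tum.npy"); th,ph,k=float(sys.argv[1]),float(sys.argv[2]),sys.argv[3]
for n in("side","scene"):
    c=vision.read_camera(n); W=cloud(c).reshape(-1,3)
    Q=W[(W[:,2]>8)&(W[:,2]<290)&(W[:,0]>430)&(W[:,0]<760)&(W[:,1]>110)&(W[:,1]<380)]
    L=R0.inv().apply(Q-s["eef_pos"]); Q=Q[~((L[:,2]<6)&(abs(L[:,0])<70)&(abs(L[:,1])<75))]
    p0=p.copy();p0[3]=th;p0[4]=ph
    print(n,fit(Q,p0,(3,))[0], fit(Q,p0,(0,1,3))[0])
    cv2.imwrite(f"pics/{n}{k}.png",c["image"]); np.savez(f"pics/{n}{k}.npz",**c)
y=R0.as_matrix()[:,1]; f=frames(p); ang=np.arctan2(y@f["ey"],y@f["m"]); print("tool y angle in (m,ey): deg",np.degrees(ang))
# wing = y -90deg ; d at theta: -90-theta ; wing = d+2.4-phi
print("cap if theta known 0:", (2.4-(ang-np.pi/2-(-np.pi/2)))%np.pi, "eef",s["eef_pos"]-(f["M"]+31*f["n"]))
E
python3 see.py 0.02 1.6 2
```

```text
clock: 6.55
eef_pos: [580.1, 221.0, 230.3]
orientation: [1.195, 2.251, 0.218]
wrist_force: [-14.1, -25.4, 7.7]
finger_gap: 15.0
grasp_force: 71.3
tool F [-17.41066291 -21.81191682 -11.17051511] T [ 3.17606715 -2.45748711 -0.08284384] [ 0.44  0.25  1.69 -0.52  0.77  0.15] 15.01226369589321
side [ 5.98410000e+02  2.20400000e+02 -2.00000000e-01  2.21576784e-03
  1.60000000e+00] [ 5.98003380e+02  2.18918851e+02 -2.00000000e-01  3.24078324e-03
  1.60000000e+00]
scene [ 5.98410000e+02  2.20400000e+02 -2.00000000e-01  2.54802809e-03
  1.60000000e+00] [ 5.96949270e+02  2.16437162e+02 -2.00000000e-01 -8.23783356e-04
  1.60000000e+00]
tool y angle in (m,ey): deg 45.66969634829936
cap if theta known 0: 1.602913430336145 eef [-0.86272357 -2.97112883 -0.10452638]
```

```bash
python3 -m creep '[[[0,0,0],[-0.5,-0.5,-0.3],0],[[0,0,0],[-1,-1,-0.5],0],[[0,0,0],[-1,-1,-0.5],0],[[0,0,4],[-1,-1,-0.5],0],[[0,0,8],[-1,-1,-0.5],0],[[0,0,12],[-1,-1,-0.5],0],[[0,0,16],[-1,-1,-0.5],0],[[0,0,20],[-1,-1,-0.5],0],[[0,0,20],[-1,-1,-0.5],0]]'
python3 see.py 0.02 1.95 3
```

```text
clock: 7.55
eef_pos: [580.0, 220.8, 230.5]
orientation: [1.584, 2.027, 0.356]
wrist_force: [-3.6, -15.6, 0.5]
finger_gap: 15.1
grasp_force: 69.6
tool F [-14.43379172  -7.02809425  -0.57881228] T [ 0.80998476 -2.02171594  0.15181789] [ 0.44  0.25  1.69 -0.52  0.76  0.5 ] 15.111196516470665
side [ 5.9841000e+02  2.2040000e+02 -2.0000000e-01  5.8139466e-03
  1.9500000e+00] [ 5.98201945e+02  2.19016796e+02 -2.00000000e-01  1.00873234e-02
  1.95000000e+00]
scene [ 5.98410000e+02  2.20400000e+02 -2.00000000e-01  1.80563934e-03
  1.95000000e+00] [ 5.96919935e+02  2.16407630e+02 -2.00000000e-01 -1.54274325e-03
  1.95000000e+00]
tool y angle in (m,ey): deg 25.535679091592733
cap if theta known 0: 1.954318323119032 eef [-0.99067757 -3.15573091  0.07329597]
```

```bash
python3 -m creep '[[[0,0,4],[-0.4,-0.2,0],0],[[0,0,8],[-0.7,-0.4,0],0],[[0,0,12],[-0.7,-0.4,0],0],[[0,0,16],[-0.7,-0.4,0],0],[[0,0,20],[-0.7,-0.4,0],0],[[0,0,23],[-0.7,-0.4,0],0],[[0,0,25],[-0.7,-0.4,0],0],[[0,0,25],[-0.7,-0.4,0],0],[[0,0,25],[-0.7,-0.4,0],0],[[0,0,25],[-0.7,-0.4,0],0]]'
python3 see.py 0.02 2.38 4
```

```text
clock: 8.65
eef_pos: [579.9, 220.7, 230.4]
orientation: [2.019, 1.669, 0.515]
wrist_force: [-0.7, -9.0, -1.5]
finger_gap: 15.0
grasp_force: 69.4
tool F [-8.97582632 -0.05412008  1.86606302] T [-0.02115678 -1.37399925  0.10260673] [ 0.44  0.25  1.69 -0.52  0.76  0.93] 15.01610333102286
side [ 5.98410000e+02  2.20400000e+02 -2.00000000e-01  4.33097638e-03
  2.38000000e+00] [ 5.98216504e+02  2.19034729e+02 -2.00000000e-01  7.44878312e-03
  2.38000000e+00]
scene [ 5.98410000e+02  2.20400000e+02 -2.00000000e-01  5.85639185e-03
  2.38000000e+00] [ 5.96924215e+02  2.16448433e+02 -2.00000000e-01  1.63138769e-03
  2.38000000e+00]
tool y angle in (m,ey): deg 0.6789623349612209
cap if theta known 0: 2.388149871757898 eef [-1.08849594e+00 -3.24363709e+00  1.09425645e-03]
```

```bash
python3 -m creep '[[[0,0,0],[0,0,0],1],[[0,0,0],[0,0,0],1],[[0,0,0],[0,0,0],1],[[0,0,0],[0,0,0],1],[[0,0,0],[0,0,0],1],[[0,0,0],[0,0,-20],1],[[0,0,0],[0,0,-50],1],[[0,0,0],[0,0,-80],1],[[0,0,0],[0,0,-110],1],[[0,0,0],[0,0,-130],1],[[0,0,0],[0,0,-130],1]]'
python3 - <<'E'
from go import *
p=np.load("tum.npy"); c=vision.read_camera("wrist"); im=c["image"].copy()
W=cloud(c).reshape(-1,3); s=readout.sense()
Q=W[(W[:,2]>8)&(W[:,2]<290)&(W[:,0]>430)&(W[:,0]<760)&(W[:,1]>110)&(W[:,1]<380)]
L=Ro.from_rotvec(s["orientation"]).inv().apply(Q-s["eef_pos"]); Q=Q[~((L[:,2]<8)&(abs(L[:,0])<60)&(abs(L[:,1])<70))]
p[3:]=[0.01,2.35]; print(len(Q)); print(fit(Q,p), fit(Q,p,(3,4)))
cv2.imwrite("pics/w5.png",im)
# controller: refine
for nm in("scene","side"):
    a=load(nm+"0");W=cloud(a);k=(abs(W[...,0]-580)<110)&(abs(W[...,1]+200)<110)
    hsv=cv2.cvtColor(a["image"],cv2.COLOR_BGR2HSV)
    cen=np.array([581,-201.]); r=np.hypot(W[...,0]-cen[0],W[...,1]-cen[1])
    m=k&(r>41)&(r<76)&(W[...,2]>68)&(W[...,2]<90)
    v,u=np.nonzero(m); t=W[m]
    lab=cv2.connectedComponents(m.astype(np.uint8))[1][m]
    for l in set(lab): 
        if (lab==l).sum()>5: q=t[lab==l].mean(0); print(nm,(lab==l).sum(),u[lab==l].mean(),v[lab==l].mean(),q.round(1),"r",np.hypot(*(q[:2]-cen)).round(1),"head",np.degrees(np.arctan2(q[1]-cen[1],q[0]-cen[0])).round(1),t[lab==l][:,2].max())
E
```

```text
clock: 9.85
eef_pos: [506.8, 237.3, 340.3]
orientation: [2.017, 1.67, 0.525]
wrist_force: [0.7, 0.5, -0.3]
finger_gap: 85.2
grasp_force: 0.0
28067
(array([ 5.97972782e+02,  2.15953235e+02, -1.97964788e-01,  1.23886703e-02,
        2.37644612e+00]), np.float64(12874.27374123028), np.float64(0.5465578504770359)) (array([ 5.98410000e+02,  2.20400000e+02, -2.00000000e-01,  7.70050991e-03,
        2.37544450e+00]), np.float64(15986.08858722391), np.float64(0.621491617775348))
scene 14 234.64285714285714 220.28571428571428 [ 526.1 -229.9   69.5] r 62.1 head -152.3 71.98410539829592
scene 19 242.05263157894737 221.8421052631579 [ 516.9 -210.9   69.1] r 64.8 head -171.2 71.25350835731592
scene 16 246.3125 227.9375 [ 524.3 -187.8   69.2] r 58.2 head 166.9 71.08861865674498
scene 11 250.8181818181818 232.45454545454547 [ 527.4 -168.3   69.1] r 62.8 head 148.6 71.77785195562592
scene 7 209.85714285714286 232.0 [ 595.5 -254.    69.2] r 55.0 head -74.7 71.14728321294683
scene 26 204.30769230769232 239.15384615384616 [ 620.8 -248.7   69. ] r 62.1 head -50.2 70.89144178919946
scene 9 244.5555555555
[... 486 characters left out ...]
 -141.5   69.4] r 59.5 head 88.2 72.68905913204526
scene 34 208.23529411764707 252.7941176470588 [ 644.  -209.3   69.4] r 63.5 head -7.5 72.28795228565059
scene 7 237.28571428571428 253.14285714285714 [ 596.9 -150.5   68.7] r 53.0 head 72.5 70.58279433254734
scene 6 214.5 253.0 [ 634.2 -196.1   69.5] r 53.5 head 5.3 71.26031407314827
scene 58 223.27586206896552 257.0 [ 630.6 -166.2   75.7] r 60.6 head 35.1 85.34308653200674
side 38 318.7631578947368 220.76315789473685 [ 628.7 -161.7   75. ] r 61.8 head 39.5 82.28118128786559
side 7 334.2857142857143 227.0 [ 571.9 -156.3   73.1] r 45.6 head 101.5 74.89428238678613
side 8 351.0 228.375 [ 527.4 -178.4   69.4] r 58.2 head 157.1 69.83088922188097
```

Run:
```python
from go import *
a=np.radians(11.4); R=tool(np.array([0,0,-1.]),np.array([np.cos(a),np.sin(a),0])); np.save("Rd.npy",R.as_matrix())
rel([575,-200,300],R)
```

```text
[[np.float64(34.5), np.float64(7.1), np.float64(-21.4)], [np.float64(-416.2), np.float64(98.7), np.float64(118.6)]] dist 444 ang 41
```

View pics/w5.png

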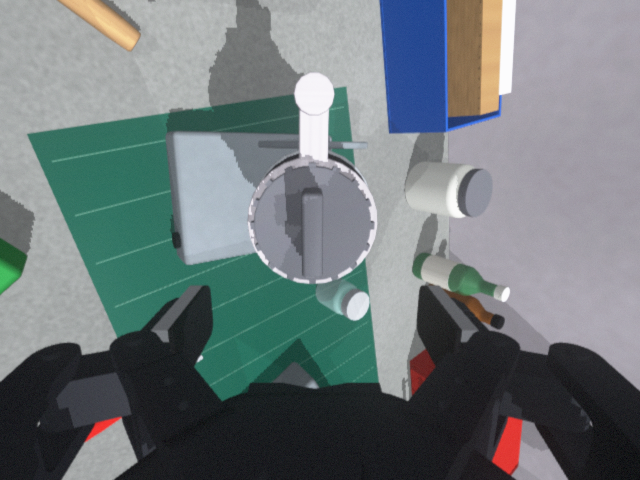

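The wrist view shows the cap at (313,222) over the barrel. The wing is in line with the arm, whose hub is at (314,93), so the cap is home and tight. Next is the controller.

```bash
python3 -m creep '[[[34.5,7.1,-21.4],[-416,99,119],1],[[34.5,7.1,-21.4],[-416,99,119],1],[[34.5,7.1,-21.4],[-416,99,119],1],[[34.5,7.1,-21.4],[-416,99,119],1],[[34.5,7.1,-21.4],[-416,99,119],1],[[34.5,7.1,-21.4],[-416,99,119],1],[[34.5,7.1,-21.4],[-416,99,119],1],[[34.5,7.1,-21.4],[-416,99,119],1],[[34.5,7.1,-21.4],[-416,99,119],1],[[34.5,7.1,-21.4],[-416,99,119],1],[[34.5,7.1,-21.4],[-416,99,119],1],[[34.5,7.1,-21.4],[-416,99,119],1]]'
cat > dial.py <<'E'
from go import *
import sys
c=vision.read_camera("wrist"); np.savez(f"pics/{sys.argv[1]}.npz",**c); W=cloud(c); im=c["image"]
k=(abs(W[...,0]-580)<120)&(abs(W[...,1]+200)<120)
b=W[k&(W[...,2]>112)&(W[...,2]<135)]; rb=cv2.minAreaRect(b[:,:2].astype(np.float32)); print("bar",rb,np.median(b[:,2]))
t=W[k&(abs(W[...,2]-65)<3)]; print("top",cv2.minAreaRect(t[:,:2].astype(np.float32)),np.median(t[:,2]))
cv2.imwrite(f"pics/{sys.argv[1]}.png",im)
E
python3 dial.py d1; python3 -c "
from bench import readout;s=readout.sense();print(s['q'].round(2),s['eef_pos'])"
```

```text
clock: 11.1
eef_pos: [575.0, -201.1, 297.5]
orientation: [-1.992, -2.425, 0.003]
wrist_force: [0.4, 0.5, -0.2]
finger_gap: 85.4
grasp_force: 0.0
bar ((582.143798828125, -204.74252319335938), (15.42933464050293, 61.23929214477539), 11.148801803588867) 123.49348473175286
top ((581.8751220703125, -205.18560791015625), (167.46035766601562, 157.528564453125), 17.49045181274414) 65.07776722085515
[-0.39  0.4   1.24 -0.    1.51 -0.59] [ 575.11081563 -200.26543868  298.10627608]
```

View pics/d1.png

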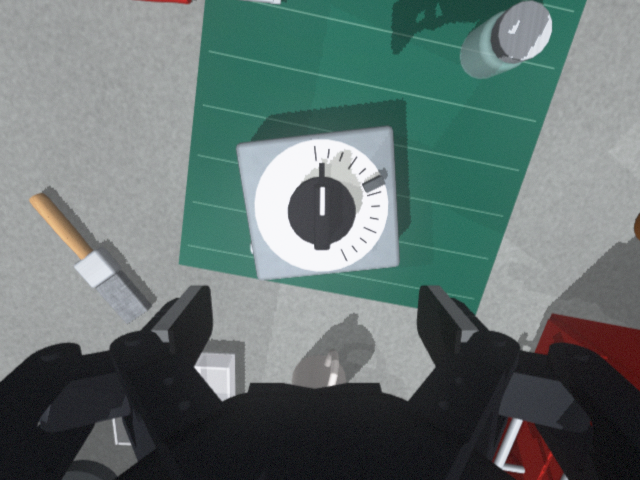

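The wrist view shows the dial centre at (322,210), the pointer at (322,168) and the steel mark at (375,180).

Run:
```python
from go import *
c=load("d1");W=cloud(c); C=np.array([582.1,-205.])
r=np.hypot(W[...,0]-C[0],W[...,1]-C[1]); m=(r>44)&(r<78)&(W[...,2]>73)&(W[...,2]<84); q=W[m]; rr=cv2.minAreaRect(q[:,:2].astype(np.float32))
print(len(q),rr,np.degrees(np.arctan2(rr[0][1]-C[1],rr[0][0]-C[0])),np.median(q[:,2]))
m2=q.mean(0);print(m2,np.degrees(np.arctan2(m2[1]-C[1],m2[0]-C[0])), "r",r[m].min(),r[m].max())
# colour/pointer: plane-intersect pixels at z=71
def pix(u,v,z):
    T=c["cam_to_world"];d=T[:3,:3]@np.array([(u-c["cx"])/c["fx"],(v-c["cy"])/c["fy"],1]);return T[:3,3]+d*(z-T[2,3])/d[2]
for n,u,v,z in(("ptr",322,165,71),("mark in",364,188,79),("mark out",386,174,79)):
    x=pix(u,v,z)-[*C,0];print(n,x.round(1),np.hypot(x[0],x[1]),np.degrees(np.arctan2(x[1],x[0])))
a=np.radians(11.1); R=tool(np.array([0,0,-1.]),np.array([np.cos(a),np.sin(a),0]))
rel([582.1,-205,110-19+2],R)
```

```text
245 ((605.4990844726562, -166.86288452148438), (20.190683364868164, 70.77674865722656), 89.8114242553711) 58.46874041527306 79.35338631148198
[ 624.34376956 -165.92201383   78.63751127] 42.77065214528401 r 44.610696071147494 72.57271026611598
ptr [-8.6 46.8 71. ] 47.56719152833825 100.41605368830015
mark in [39.2 32.5 79. ] 50.95519709292222 39.629051052235475
mark out [58.3 51.1 79. ] 77.5704838092876 41.21816846317532
[[np.float64(-0.2), np.float64(-0.0), np.float64(0.2)], [np.float64(-6.2), np.float64(6.5), np.float64(205.1)]] dist 205 ang 0
```

```bash
python3 -m creep '[[[-0.2,0,0.2],[-6.2,6.5,40],1],[[-0.2,0,0.2],[-6.2,6.5,80],1],[[-0.2,0,0.2],[-6.2,6.5,120],1],[[-0.2,0,0.2],[-6.2,6.5,160],1],[[-0.2,0,0.2],[-6.2,6.5,190],1],[[-0.2,0,0.2],[-6.2,6.5,204],1],[[-0.2,0,0.2],[-6.2,6.5,204],1],[[-0.2,0,0.2],[-6.2,6.5,204],0],[[-0.2,0,0.2],[-6.2,6.5,204],0],[[-0.2,0,0.2],[-6.2,6.5,204],0],[[-0.2,0,0.2],[-6.2,6.5,204],0],[[-0.2,0,0.2],[-6.2,6.5,204],0]]' 40
python3 -m creep '[[[0,0,0],[0,0,0],0],[[0,0,0],[0,0,0],0],[[0,0,0],[0,0,0],0]]'
python3 - <<'E'
from go import *
s=readout.sense();y=Ro.from_rotvec(s["orientation"]).as_matrix()[:,1];print("y head",np.degrees(np.arctan2(y[1],y[0])),s["q"].round(2),s["wrist_torque"])
c=load("d1");W=cloud(c); C=np.array([582.1,-205.])
dx=W[...,0]-C[0];dy=W[...,1]-C[1];r=np.hypot(dx,dy);h=np.degrees(np.arctan2(dy,dx))
m=(h>20)&(h<60)&(r>48)&(r<74)&(W[...,2]>74)&(W[...,2]<83);print(m.sum(),np.median(h[m]),h[m].mean(),h[m].min(),h[m].max())
E
```

```text
clock: 12.35
eef_pos: [582.5, -205.4, 96.0]
orientation: [1.995, 2.425, 0.002]
wrist_force: [-6.5, 0.5, 7.1]
finger_gap: 15.4
grasp_force: 41.0
clock: 12.65
eef_pos: [582.4, -205.4, 96.0]
orientation: [1.995, 2.425, 0.002]
wrist_force: [-3.4, -0.7, 5.9]
finger_gap: 15.4
grasp_force: 40.9
y head 11.112011812077684 [-0.4   0.58  1.45  0.    1.11 -0.59] [0.0657657  0.67416233 0.03075626]
216 38.535223512309045 38.46857543952609 32.707946740011025 43.43973712417124
```

```bash
python3 -m creep '[[[0,0,6],[0,0,0],0],[[0,0,12],[0,0,0],0],[[0,0,18],[0,0,0],0],[[0,0,24],[0,0,0],0],[[0,0,30],[0,0,0],0],[[0,0,36],[0,0,0],0],[[0,0,42],[0,0,0],0],[[0,0,48],[0,0,0],0],[[0,0,54],[0,0,0],0],[[0,0,59],[0,0,0],0],[[0,0,62],[0,0,0],0],[[0,0,62],[0,0,0],0]]'
python3 -m creep '[[[0,0,0],[0,0,0],0],[[0,0,0],[0,0,0],0],[[0,0,0],[0,0,0],1],[[0,0,0],[0,0,0],1],[[0,0,0],[0,0,0],1],[[0,0,0],[0,0,0],1],[[0,0,0],[0,0,0],1],[[0,0,0],[0,0,-40],1],[[0,0,0],[0,0,-80],1],[[0,0,0],[0,0,-120],1],[[0,0,0],[0,0,-160],1],[[0,0,0],[0,0,-160],1]]'
python3 dial.py d2
python3 - <<'E'
from go import *
s=readout.sense();y=Ro.from_rotvec(s["orientation"]).as_matrix()[:,1];print("y head",np.degrees(np.arctan2(y[1],y[0])),s["wrist_force"])
im=cv2.imread("pics/d2.png");cv2.imwrite("pics/d2c.png",cv2.resize(im[100:310,180:460],(800,600),interpolation=cv2.INTER_CUBIC))
E
```

```text
clock: 13.85
eef_pos: [582.0, -205.3, 96.0]
orientation: [2.961, 1.049, 0.002]
wrist_force: [-8.2, 2.0, 8.6]
finger_gap: 15.7
grasp_force: 41.3
clock: 15.05
eef_pos: [583.5, -205.8, 261.5]
orientation: [2.954, 1.05, 0.014]
wrist_force: [0.8, 0.0, -0.6]
finger_gap: 85.3
grasp_force: 0.0
bar ((581.9555053710938, -204.63401794433594), (61.2498779296875, 15.663141250610352), 39.065025329589844) 123.45310943799132
top ((581.8550415039062, -205.08450317382812), (167.78921508789062, 157.34759521484375), 17.487939834594727) 65.0887792102991
y head -50.87954989060123 [-0.50296145  0.26715498 -1.04313697]
```

View pics/d2c.png

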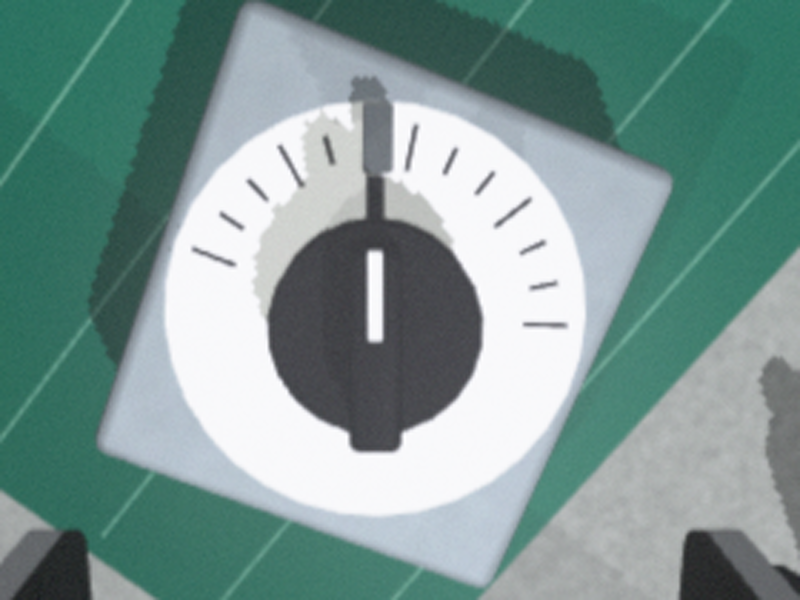

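The crop shows the pointer tip at (375,180) meeting the mark's inner end at (377,175), so the dial is set. The gripper is clear and touches nothing.

```bash
python3 -m creep '[[[0,0,0],[0,0,0],1],[[0,0,0],[0,0,0],1],[[0,0,0],[0,0,0],1]]'
python3 - <<'E'
from bench import bot
print(bot.hand_in())
E
```

```text
clock: 15.4
eef_pos: [581.9, -205.2, 254.1]
orientation: [-2.959, -1.051, -0.001]
wrist_force: [0.8, 0.6, 0.5]
finger_gap: 85.5
grasp_force: 0.0
the job is handed in; nothing more can be done
None
```

I handed the job in at 15.4 s: the arm is home (about 0.01 rad), the cap is tight (about 2.38 of 2.4 rad) and the pointer sits opposite the set mark, all by camera measurement, but hand-in returned no verdict.

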